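Seat a vial's push cap in the bench capping press

ROBOT

A 6-joint arm with a two-finger parallel gripper is mounted at the origin on the work surface; the furniture and walls round the work are solid. World frame = base frame: x ahead of the robot, y to its left, z up, the work surface at z = 0. Lengths are in m, angles in rad, forces in N, time in s.
With the tool pointing down it reaches from about 0.2 to 0.875 m from the base axis. Payload 3.4 kg.
Tool frame: the origin (TCP) lies between the finger pads; the fingertips stand 25 mm ahead of it and the grasp point (between the pads) lies 6 mm ahead of it (r.nose_length is the z of the fingertips in the tool frame, in m); z points along the fingers, y is the line along which they close (so a half turn about z gives the same grasp; the last joint's range is limited). The gripper opens to 94 mm and grips with 3 to 60 N. Pads are 16 mm wide; open, the fingers measure 119 mm over their backs; the gripper's body (75 mm by 177 mm) begins 78 mm behind the grasp point.
Start: joints at [1.025, 0.276, 1.505, -0, 1.361, -0.121], TCP at [0.237, 0.524, 0.23] pointing down, gripper open.
Joint ranges: [-2.89, 2.89], [-0.75, 2.08], [0.22, 2.7], [-1.18, 4.32], [0.11, 2.71], [-2.7, 2.7]. Speed limits (rad/s): [2.57, 2.57, 3.14, 3.14, 3.14, 3.14].

INTERFACE

Orientations are given as a unit quaternion [w, x, y, z].
In Python, from plant import r, gripper_to, inverse_kinematics, vision, models, telemetry gives the robot as it stands. Calls block until the motion is done:
- r.move_to(position, orientation): joint-space move of the TCP to a pose.
- r.move_l(position, rot=None, vel=0.15, guard=None): straight line of the TCP; rot=None keeps the orientation; vel is the mean speed in m/s. With guard (N) it stops when the force on the tool has changed by that much, and returns True; else False.
- r.movej(angles): joint-space move.
- gripper_to(opening, f_grip=None): finger opening in m; f_grip is the grip in N (None keeps the last); returns when the fingers have stopped.
- r.hold(seconds).
- inverse_kinematics(position, orientation): joint angles nearest the present ones, or None.
- vision.snapshot(name): name is "side" or "top"; returns the picture (384x512x3 uint8, red, green, blue); there is no depth.
- vision.get_calibration(name): a dict with "fx", "fy", "cx", "cy" (pixels), "position" and "orientation" of the camera in the world. Camera axes: x right, y down, z forward; pixel columns grow to the right and rows downward; lengths in m; the calibration is good to about 2 mm. A picture is of the moment at which its call begins. get_calibration takes no time and is no camera call.
A pose or a line that the arm cannot do raises r.PlanningError and nothing moves.
- r.sign_off(): hands the job in; it is judged then, once.
Trained networks look in the newest picture that a camera, given by its name, has taken for a name from the list of things; names that differ only in an ending like _2 or _b are one class to them, and where a whole thing is asked for, a point or a joint stands for the part that bears it (a point fixed in the world has none). Each returns a list of dicts, best first, with "score" (0 to 1); they miss things now and then, are a little off and sometimes report something else, mostly with a low value. They report only what shows in the picture. A call takes as long as a camera call. They do not tell look-alikes from the thing itself.
- models.boxes_of(thing, camera): "at" ([x, y, z] in m, in world coordinates, good to about 4 mm: the middle of the surface that is visible of it).
- models.regions_of(thing, camera): "pixels" (384x512 bool, what is visible of it).
- models.mark_of(thing, camera): "at" ([x, y, z] in m, in world coordinates, good to about 4 mm: a listed point, or the origin of a listed thing).
Readings, each from a call of its own:
- telemetry.current_t(): time.
- telemetry.current_joints(): joint angles.
- telemetry.current_dq(): joint speeds.
- telemetry.current_joint_efforts(): joint torques, N m.
- telemetry.current_ee_pos(): TCP position.
- telemetry.current_tool_rot(): TCP orientation.
- telemetry.current_wrist_force(): force on the tool from outside, world axes, zero at the start.
- telemetry.current_torque(): the same for the moment, N m.
- telemetry.current_opening(): finger opening in m.
- telemetry.current_finger_force(): force on a finger pad.
Only numpy, scipy, OpenCV 4.12 (cv2) and the standard library are available. Lean on these libraries where they do the work, as an engineer would, in place of code of your own. Each camera call takes 0.05 s, during which the arm holds its last target. There are 200 camera calls.

TASK

The vial in the green capping press has its yellow cap standing proud. Slide the loaded carriage fully home under the plunger by its black post, then press the red knob gently and slowly, through the soft first stop where it meets the cap and on to the stiff second stop where the cap is fully down, hold about 20 N there for a second (over 25 N on the knob can crack the vial), let the knob come right back up, and draw the carriage fully out again with the vial upright in its nest. Press the cap only with the press and leave the other things where they are.

Things in the scene. Friction and masses are not known exactly. Their poses are not given: they have to be found in the camera images.
- press: Green bench capping press, fixed to the table; base plate 285 x 104 mm, 12 mm thick. Origin: on the table, straight under the plunger axis. Its x axis points from the front (carriage, robot side) to the column at the back, z up. Base reaches x = -185 to +100 mm. Green head (54 mm wide across y, x = -22 to +83 mm, z = 124 to 158 mm) stands over the plunger axis on a column at x = 49 to 83 mm.
- carriage (a joint): Aluminium carriage, slides along the press's x axis between rails: 0 = fully out (towards the robot), 0.060 m = fully home against its stop, nest exactly under the plunger. Friction about 2 N; stays where it is left.
- grip_post (a point): Point on the upright black grip post at the front of the carriage, 14 mm below its top: post 16 mm in diameter, 52 mm tall over the carriage, its top 75 mm above the table. It lies 110 mm in front (-x of the press) of the nest. It can be pinched from above by closing across the press's y axis.
- nest (a point): Centre of the floor of the white round nest on the carriage, 23.5 mm above the table; nest 39 mm outside, hole 29.4 mm in diameter and 15 mm deep.
- knob_top (a point): Centre of the flat top of the red plunger knob (42 mm in diameter, 17 mm high), 205 mm above the table when up; pressed straight down. The knob sits on the plunger on a stiff cushion that gives 1 mm per 8 N, so it sinks that much more than the plunger. More than 26 N on it (22 N on the cap) breaks the vial.
- plunger (a joint): Downward travel of the plunger (m): 0 = up, at most 0.026. A return spring lifts it: 2.4 N at the top, growing by 0.08 N per mm. The rubber pad at its foot, 22 mm in diameter, is screwed in to a depth that differs every time (underside 86 to 96 mm above the table when up), so it meets the proud cap after roughly 5 to 17 mm of travel: felt, not measured.
- vial: Clear loose vial, 26 mm in diameter, standing in the nest, with a paper band and a yellow push cap. Origin: centre of its underside, z up along the vial. With the cap fully proud it is 57 mm tall, with the cap fully down 52 mm.
- cap (a joint): How far the yellow cap (28 mm in diameter, 12 mm high) is pushed down on the vial: 0 = fully proud, 0.005 m = fully down. Starts at 0 to 0.001; its friction keeps it where it is. Where the pad meets it (soft first stop) it resists, then yields at about 8 N (some 12 N on the knob); fully down (second stop) the push rises steeply: at 20 N on the knob it is firmly home.
- vial_1: Bystander: small vial with white cap, 28 x 52 mm, origin at the centre of its underside, z up; leave it.
- vial_2: Bystander: small vial with blue cap, 28 x 52 mm, origin at the centre of its underside, z up; leave it.
- glue_bottle: Bystander: white bottle with an orange pointed cap, 38 mm in diameter, 112 mm tall, origin at the centre of its underside; leave it.
- labels_b: Bystander: banded bundle of white labels, 41 x 59 x 11 mm, origin at the centre of its underside; leave it.
- loupe: Bystander: black round loupe, 38 mm in diameter, 20 mm high, origin at the centre of its underside; leave it.
There are look-alikes about, which are no part of the job. What is meant by the vial is not orange, and is the smaller of those in its own colour.

How it is judged:
By the outcome, as a careful person would: the job done as asked, in the order asked, and still so for the second after the job is handed in, with the robot touching nothing.
It also fails if it takes over 67 s, if anything falls off the work surface, if the arm or the gripper's body presses on something with over 40 N, if the wrist force passes 120 N, or if a joint passes its speed limit or range.

## Working session

There is one attempt and no reset: what is moved stays moved. The work goes in short steps, each a Python script; the robot and the scene stay as the last script left them, time stands still between calls to the robot, and variables do not carry over. Pictures are saved under pics/ and viewed, at most 10 in all, crops included, and the job is handed in when it is done.

```bash
mkdir -p pics; ls; python3 - <<'E'
from plant import r,vision,models,telemetry
import cv2,numpy as np
for c in("top","side"):
    im=vision.snapshot(c); cv2.imwrite(f"pics/{c}0.png",im[:,:,::-1])
    k=vision.get_calibration(c); print(c,{a:np.round(b,3).tolist() for a,b in k.items()})
    for n in("press","grip_post","nest","knob_top","vial","cap"):
        for d in models.mark_of(n,c)[:4]: print(n,np.round(d["at"],3),round(d["score"],2))
print(telemetry.current_t(),r.nose_length)
E
```

```text
pics
top {'fx': 414.334, 'fy': 414.334, 'cx': 256.944, 'cy': 191.241, 'position': [0.254, -0.023, 1.361], 'orientation': [-0.055, 0.713, -0.698, 0.046]}
press [0.622 0.047 0.001] 0.58
grip_post [0.454 0.075 0.059] 0.82
nest [0.561 0.057 0.021] 0.84
knob_top [0.617 0.048 0.209] 0.65
knob_top [0.56  0.054 0.026] 0.64
vial [0.562 0.051 0.024] 0.57
vial [ 0.655 -0.091 -0.001] 0.52
vial [0.35  0.266 0.001] 0.47
vial [0.422 0.264 0.   ] 0.41Traceback (most recent call last):
  File "<stdin>", line 7, in <module>
ValueError: it knows: glue_bottle, grip_post, knob_top, labels, loupe, nest, press, vial
```

```bash
python3 - <<'E'
from plant import r,vision,models,telemetry
import cv2,numpy as np
for c in("side",):
    im=vision.snapshot(c); cv2.imwrite(f"pics/{c}0.png",cv2.resize(im[:,:,::-1],(768,576)))
    k=vision.get_calibration(c); print(c,{a:np.round(b,3).tolist() for a,b in k.items()})
    for n in("press","grip_post","nest","knob_top","vial"):
        for d in models.mark_of(n,c)[:4]: print(n,np.round(d["at"],3),round(d["score"],2))
im=cv2.imread("pics/top0.png");cv2.imwrite("pics/top0b.png",cv2.resize(im,(768,576)))
print(telemetry.current_t(),r.nose_length)
E
```

```text
side {'fx': 443.484, 'fy': 443.484, 'cx': 248.252, 'cy': 191.58, 'position': [-0.495, 0.613, 0.709], 'orientation': [0.254, -0.411, 0.746, -0.459]}
press [0.62  0.046 0.002] 0.93
press [ 0.528  0.273 -0.001] 0.22
grip_post [0.45  0.075 0.059] 0.76
nest [0.563 0.057 0.027] 0.61
knob_top [0.62  0.047 0.201] 0.59
vial [0.35  0.266 0.   ] 0.79
vial [0.428 0.261 0.003] 0.67
vial [ 0.655 -0.09   0.003] 0.54
vial [0.575 0.18  0.001] 0.54
0.6 0.025
```

View pics/top0b.png

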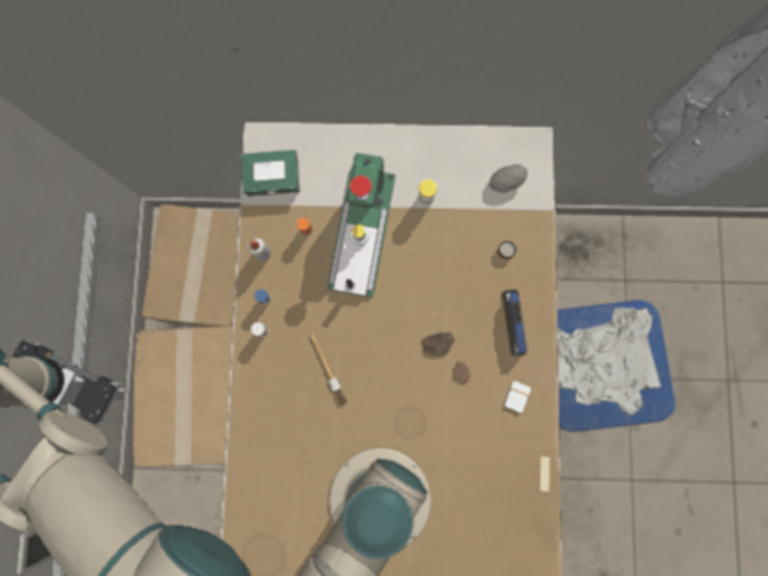

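View pics/side0.png

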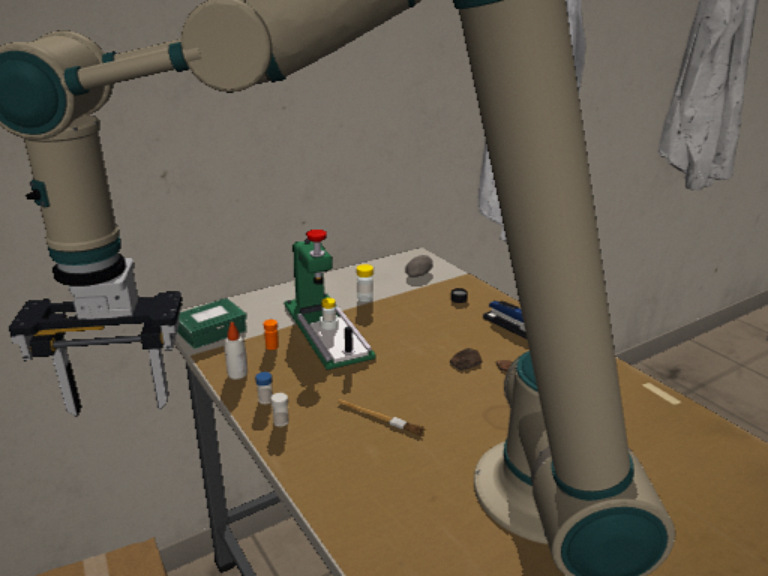

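Yellow-capped candidates (top picture, 768×576 scale) are the small one in the press nest at (358,232) and the large one behind right at (428,188). There is also an orange one at (304,226). The small yellow one in the nest fits: it isn't orange, and it's the smaller of the two yellows. I'll confirm with one crop.

```bash
python3 - <<'E'
import cv2
im=cv2.imread("pics/side0.png");cv2.imwrite("pics/crop.png",cv2.resize(im[220:420,210:450],(720,600),interpolation=cv2.INTER_CUBIC))
from plant import inverse_kinematics as ik,telemetry as t
import numpy as np
print(np.round(t.current_tool_rot(),3))
psi=np.arctan2(-.028,.168)
for k in(0,np.pi):
  h=(psi+k)/2;o=[0,np.cos(h),np.sin(h),0]
  for p in([.452,.075,.14],[.452,.075,.067],[.512,.065,.067],[.62,.047,.26],[.62,.047,.2]):
    q=ik(p,o);print(k,None if q is None else np.round(q,2))
E
```

```text
[0.    0.211 0.978 0.   ]
0 [ 0.01  0.18  1.89 -0.    1.08  1.75]
0 [ 0.01  0.26  1.99 -0.    0.89  1.75]
0 [-0.01  0.34  1.87 -0.    0.93  1.73]
0 [-0.04  0.33  1.35 -0.    1.46  1.7 ]
0 [-0.04  0.36  1.45 -0.    1.33  1.7 ]
3.141592653589793 [ 0.01  0.18  1.89 -0.    1.08 -1.39]
3.141592653589793 [ 0.01  0.26  1.99 -0.    0.89 -1.39]
3.141592653589793 [-0.01  0.34  1.87 -0.    0.93 -1.41]
3.141592653589793 [-0.04  0.33  1.35 -0.    1.46 -1.44]
3.141592653589793 [-0.04  0.36  1.45 -0.    1.33 -1.44]
```

View pics/crop.png

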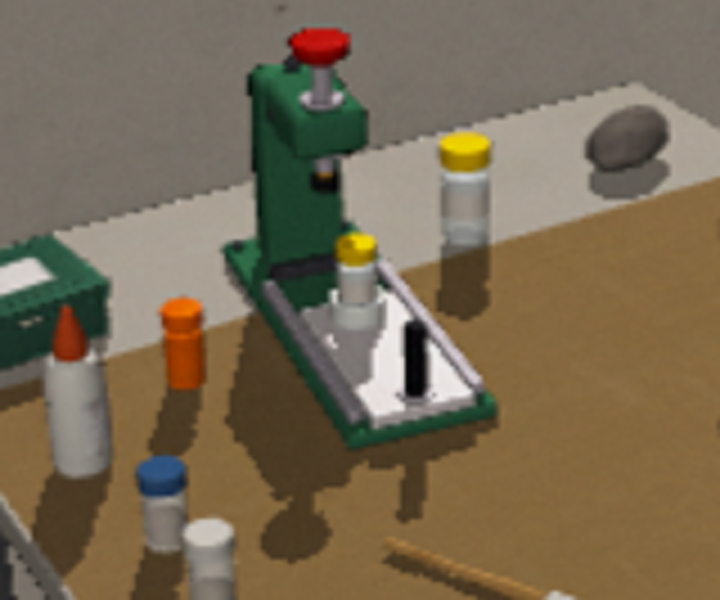

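The crop shows the small yellow-capped vial in the white nest at about (356,280). The larger yellow one stands free at (465,190), and the black post is at (415,360). So the vial in the press is the right one, and I'll go to the post.

```bash
cat >h.py <<'E'
from plant import r,gripper_to,vision,models,telemetry as t
import numpy as np,cv2
psi=np.arctan2(-.028,.168); h=(psi+np.pi)/2
O=[0,np.cos(h),np.sin(h),0]
X=np.array([np.cos(psi),np.sin(psi),0]); Y=np.array([-np.sin(psi),np.cos(psi),0]); Z=np.array([0,0,1.])
def F():
    f=np.mean([t.current_wrist_force() for _ in range(5)],0); return np.array([f@X,f@Y,f[2]])
def S(m): print(m,"t",round(t.current_t(),2),"p",np.round(t.current_ee_pos(),4),"F",np.round(F(),2),"op",round(t.current_opening(),4),flush=True)
E
python3 - <<'E'
from h import *
p=np.array([.452,.075,.067])
gripper_to(.05,10)
r.move_to((p+.08*Z).tolist(),O); S("above")
print(r.move_l(p.tolist(),vel=.1,guard=6)); S("down")
gripper_to(0,10); S("grip"); print(t.current_finger_force())
im=vision.snapshot("side");cv2.imwrite("pics/grip.png",cv2.resize(im[140:300,120:320,::-1],(750,600)))
E
```

```text
above t 3.26 p [0.4522 0.0756 0.1472] F [-0.27  0.15  0.06] op 0.05
False
down t 4.21 p [0.4525 0.0751 0.0674] F [-0.4   0.15  0.23] op 0.05
grip t 4.83 p [0.4519 0.0742 0.0671] F [-0.21 -4.15  2.29] op 0.0158
10.000429451465607
```

View pics/grip.png

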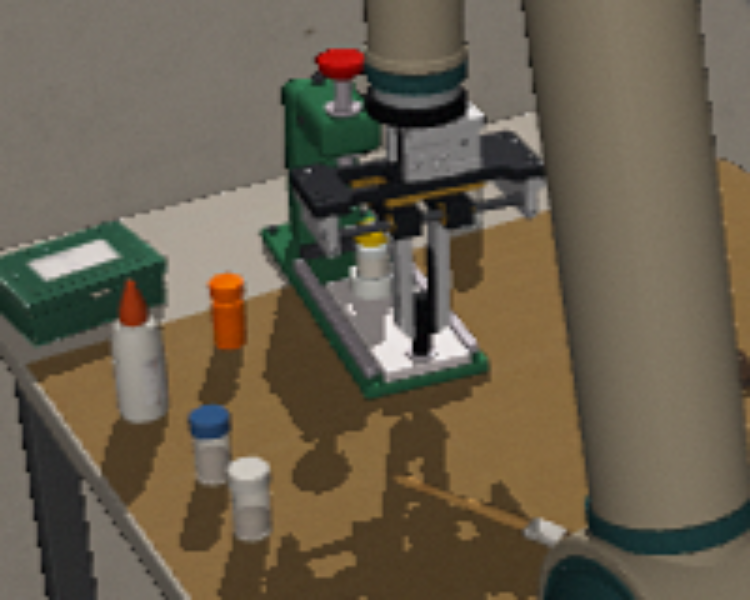

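The post is pinched between the fingers at about (425,300), with the vial upright behind it. There's a small sideways load, so I'll centre first and then slide home.

```bash
python3 - <<'E'
from h import *
gripper_to(0,20)
p=np.array(t.current_ee_pos())-.0004*Y; p[2]=.067
r.move_l(p.tolist(),vel=.02); S("centred")
p0=p
print(r.move_l((p0+.052*X).tolist(),vel=.04,guard=10)); S("52")
print(r.move_l((p0+.066*X).tolist(),vel=.015,guard=8)); S("stop")
print("travel",(np.array(t.current_ee_pos())-p0)@X)
E
```

```text
centred t 5.35 p [0.4519 0.0742 0.0671] F [-0.17 -1.46  3.22] op 0.0155
False
52 t 6.8 p [0.5033 0.066  0.0671] F [-1.61  2.59  4.87] op 0.0155
True
stop t 7.48 p [0.5112 0.0647 0.0671] F [-1.72  0.93  3.62] op 0.0157
travel 0.06004053999837159
```

```bash
python3 - <<'E'
from h import *
p=np.array(t.current_ee_pos())
print(r.move_l((p+.002*X).tolist(),vel=.01,guard=6)); S("push"); p1=np.array(t.current_ee_pos());print("d",(p1-p)@X)
gripper_to(.05); S("open")
q=p1.copy();q[2]=.28; r.move_l(q.tolist(),vel=.2)
gripper_to(0,20)
k=p+.110*X; k[2]=.26
r.move_l(k.tolist(),vel=.15); S("over knob")
vision.snapshot("side");vision.snapshot("top")
for c in("side","top"):
  for n in("grip_post","nest","knob_top"):
    for d in models.mark_of(n,c)[:1]: print(c,n,np.round(d["at"],3),round(d["score"],2))
im=vision.snapshot("side");cv2.imwrite("pics/knob.png",cv2.resize(im[120:280,120:320,::-1],(750,600)))
E
```

```text
True
push t 7.77 p [0.5113 0.0647 0.0671] F [-0.21  0.53  2.4 ] op 0.0155
d 7.842242210943808e-05
open t 8.47 p [0.5108 0.0651 0.0671] F [0.34 0.49 0.91] op 0.0499
over knob t 11.45 p [0.6192 0.0467 0.26  ] F [-0.29  0.05 -0.06] op 0.0006
side grip_post [0.51  0.063 0.06 ] 0.84
side nest [0.62  0.05  0.022] 0.82
side knob_top [0.618 0.045 0.201] 0.62
top knob_top [0.614 0.045 0.206] 0.64
```

View pics/knob.png

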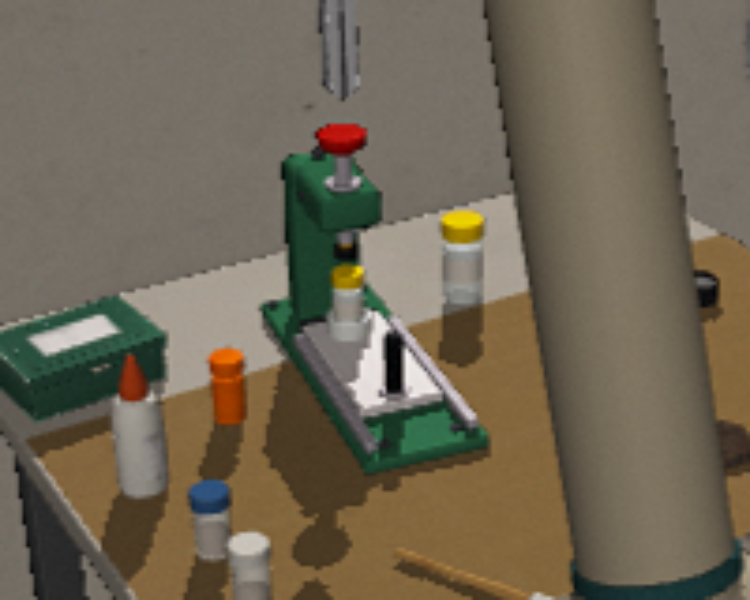

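The fingers are centred over the red knob at (341,135), and the vial stands upright under the plunger at (347,300). Next is a slow stepped press, logging force against depth.

```bash
python3 - <<'E'
from h import *
p=np.array(t.current_ee_pos()); p[:2]=[.6192,.0467]
p[2]=.236; r.move_l(p.tolist(),vel=.08); b=F()[2]; S("start")
z=.236; log=[]; mx=0
while True:
    f=F()[2]-b; mx=max(mx,f)
    log.append((round(t.current_t(),2),round(z*1e3,1),round(t.current_ee_pos()[2]*1e3,1),round(f,1)))
    if f>=19.3 or z<.19 or t.current_t()>45: break
    s=.0005 if f<11 else .0003 if f<16.5 else .00015
    z-=s; p[2]=z; r.move_l(p.tolist(),vel=.006)
for l in log[::2]+log[-1:]: print(*l)
if f>=19.3:
  t1=t.current_t()
  while t.current_t()<t1+1.3:
    r.hold(.1); f=F()[2]-b; mx=max(mx,f); print("h",round(f,2),end=" ")
    if f<19.2: z-=.0001
    elif f>21: z+=.0001
    else: continue
    p[2]=z; r.move_l(p.tolist(),vel=.006)
print("max",mx); S("held"); open("b","w").write(f"{b} {z}")
E
```

```text
start t 12.35 p [0.619  0.0467 0.2355] F [ 0.22 -0.35  0.25] op 0.0003
12.35 236.0 235.5 0.0
12.85 235.0 235.1 -0.9
13.35 234.0 234.0 -0.9
13.85 233.0 233.0 -0.1
14.35 232.0 232.0 -0.3
14.85 231.0 230.9 -0.9
15.35 230.0 230.1 0.6
15.85 229.0 229.0 0.7
16.35 228.0 228.0 0.2
16.85 227.0 227.0 0.8
17.35 226.0 226.0 0.7
17.85 225.0 225.0 0.8
18.35 224.0 224.0 1.0
18.85 223.0 223.0 1.7
19.35 222.0 222.0 1.2
19.85 221.0 221.0 0.9
20.35 220.0 220.0 1.7
20.85 219.0 219.0 1.5
21.35 218.0 218.0 2.1
21.85 217.0 217.0 1.0
22.35 216.0 216.2 2.1
22.85 215.0 215.7 6.7
23.35 214.0 215.3 8.7
23.85 213.0 214.5 9.7
24.35 212.0 213.5 9.0
24.85 211.0 212.6 9.0
25.35 210.0 211.6 9.4
25.85 209.0 211.0 11.2
26.35 208.4 210.7 12.9
26.85 207.8 210.5 14.4
27.35 207.2 210.3 15.7
27.85 206.6 210.1 17.5
28.35 206.3 210.0 17.8
28.85 206.0 209.9 18.7
29.35 205.7 209.8 18.3
29.6 205.5 209.7 19.7
h 20.08 h 19.98 h 19.35 h 19.29 h 18.74 h 19.92 h 19.67 h 18.6 h 19.47 max 20.084183354318835
held t 31.0 p [0.6194 0.0467 0.2096] F [-3.72 -0.58 19.72] op 0.0007
```

First stop was at z≈216 mm, the cap yielded over about 4.5 mm, then came the stiff second stop, held at about 20 N. Releasing slowly, then going back to the post.

```bash
python3 - <<'E'
from h import *
p=np.array([.6192,.0467,.2095])
p[2]=.24; r.move_l(p.tolist(),vel=.012); S("up")
p[2]=.28; r.move_l(p.tolist(),vel=.1)
gripper_to(.05,20)
im=vision.snapshot("side");cv2.imwrite("pics/after.png",cv2.resize(im[120:280,120:320,::-1],(750,600)))
for d in models.mark_of("knob_top","side")[:1]: print(np.round(d["at"],3),d["score"])
r.move_l([.5110,.0648,.28],vel=.15)
print(r.move_l([.5110,.0648,.067],vel=.12,guard=6)); S("at post")
E
```

```text
up t 34.03 p [0.6192 0.0467 0.24  ] F [-0.66 -0.55  0.31] op 0.0001
[0.619 0.047 0.203] 0.45
False
at post t 38.39 p [0.5114 0.0648 0.0676] F [-0.37 -0.27 -0.03] op 0.0502
```

View pics/after.png

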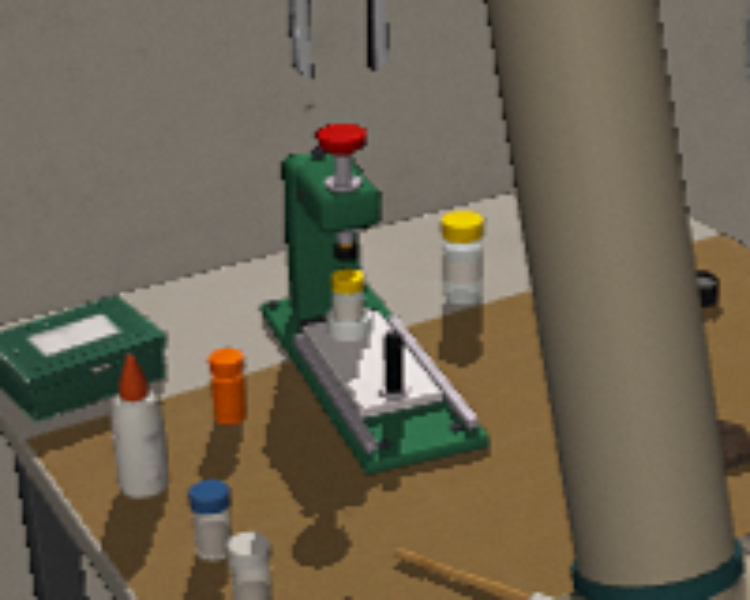

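The knob is fully back up at (341,135), the cap now sits lower on the vial at (347,280), and the vial is upright. Drawing the carriage out.

```bash
python3 - <<'E'
from h import *
gripper_to(0,20); S("grip")
p=np.array(t.current_ee_pos()); p[2]=.067
print(r.move_l((p-.053*X).tolist(),vel=.04,guard=10)); S("53")
print(r.move_l((p-.066*X).tolist(),vel=.015,guard=8)); S("stop")
q=np.array(t.current_ee_pos()); print("travel",(q-p)@X)
r.move_l((q-.002*X).tolist(),vel=.01,guard=6); S("pull")
gripper_to(.05); q=np.array(t.current_ee_pos()); q[2]=.067
q[2]=.20; r.move_l(q.tolist(),vel=.15); r.move_l((q-.12*X+.03*Z).tolist(),vel=.2); S("clear")
im=vision.snapshot("side");cv2.imwrite("pics/end.png",cv2.resize(im[120:280,120:320,::-1],(750,600)))
for n in("grip_post","nest"):
  for d in models.mark_of(n,"side")[:1]: print(n,np.round(d["at"],3),round(d["score"],2))
E
```

```text
grip t 39.02 p [0.511  0.0648 0.067 ] F [-0.49 -0.54  0.39] op 0.0153
False
53 t 40.5 p [0.4583 0.0732 0.067 ] F [ 0.74 -5.78  2.44] op 0.0156
True
stop t 41.12 p [0.4517 0.0742 0.067 ] F [1.03 0.23 1.29] op 0.0155
travel -0.06001844920347468
pull t 41.36 p [0.4517 0.0742 0.067 ] F [0.45 0.33 3.14] op 0.0155
clear t 43.87 p [0.3344 0.0934 0.2299] F [ 0.05 -0.1  -0.2 ] op 0.0502
grip_post [0.448 0.074 0.059] 0.89
nest [0.561 0.057 0.023] 0.61
```

View pics/end.png

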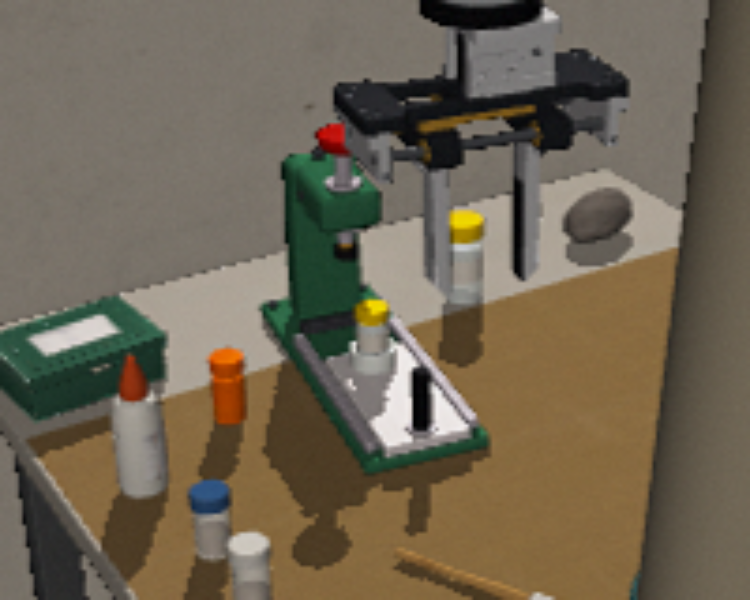

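The carriage is fully out with the vial upright in its nest at (372,335) and the cap down. The knob is up, and the arm is clear of everything.

```bash
python3 -c "
from plant import r
print(r.sign_off())"
```

```text
the job is handed in; nothing more can be done
None
```

The cap is pressed fully down (held about 1.4 s at roughly 20 N, peak reading 20.1 N), the knob is back up, the carriage is fully out with the vial upright in its nest, and the job was handed in at about 44 s.

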